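# Switch the bench supply through its first notch to full on and start it

## Robot

A 7-joint arm with a two-finger parallel gripper is mounted at the origin on a cart in front of the work surface, level with it; the furniture and walls round the work are solid. World frame = base frame: x ahead of the robot, y to its left, z up, the work surface at z = 0. Lengths are in m, angles in rad, forces in N, time in s.
With the tool pointing down it reaches from about 0.425 to 1.025 m from the base axis. Payload 9.4 kg.
Tool frame: the origin (TCP) lies on the centre line of the jaws, within the pads' length; the fingertips stand 22 mm ahead of it and the grasp point (between the pads) lies 3 mm ahead of it; z points along the fingers, y is the line along which they close (so a half turn about z gives the same grasp; the last joint's range is limited). The gripper opens to 85 mm and grips with 20 to 120 N. Pads are 22 mm wide; open, the fingers measure 114 mm over their backs; the gripper's body (76 mm by 85 mm) begins 54 mm behind the grasp point. The pads swing forward as they close: fully open they stand 13 mm farther back than shut.
Start: joints at [1.082, 0.599, -0.003, 1.599, 0.002, 0.943, -0.08], TCP at [0.29, -0.664, 0.253] pointing down, gripper open.
Joint ranges: [-2.57, 2.57], [-0.35, 1.97], [-1.29, 1.29], [0.11, 2.56], [-1.05, 4.19], [0.11, 1.86], [-2.63, 2.63]. Speed limits (rad/s): [2.22, 2.22, 3.01, 3.01, 3.14, 3.14, 3.14].

## Interface

Orientations are given as a unit quaternion [x, y, z, w].
In Python, from station import monitor, read_camera, get_calibration, job gives the robot as it stands.
- The arm moves only by the tool jog_arm, never from a script. Its arguments are lists of equal length, an entry for each row: "slide": the shift along the tool's x, y, z in mm, a list of three; "turn": the turn about the tool's z in degrees. In form: {"slide": [[x, y, z], ...], "turn": [turn, ...]}. A call has 1 to 20 rows; each row shifts and turns the commanded pose from where the row before left it, along the tool's axes as they then stand; what a row does not reach is not made up. A row lasts 1/8 s, in which the tool goes at most 62.5 mm and 10.7 degrees, less where a joint would pass 70% of its speed; a pose out of reach is approached as far as the arm can. A call is refused whole if a number of a shift passes 62.5 or a number of a turn 10.7, either way. A call with a gripper value outside its range is refused whole. "jaw" is the gripper's target within -1 to 1 (shut at 1, half-way at 0, fully open at -1), set as the call begins (left out, the last holds). The fingers move at their own pace and stop on an object; the grip force is fixed at half the most. Time passes only in rows, so rows that do not move let the fingers close. It gives the time, the measured TCP pose, the force, the opening and the grip force at its end, in the units of the state.
- monitor.read_state(): the state, without advancing time (a new reading comes with each control period).
- read_camera(name): name is "side" or "top"; returns (picture, depth): 420x560x3 uint8, red, green, blue; 420x560 float32, m along the optical axis (not along the pixel's ray), 0 where there is no reading.
- get_calibration(name): a dict with "fx", "fy", "cx", "cy" (pixels), "rvec" (rotation vector, rad) and "tvec" (3), from world to camera coordinates, as OpenCV has them. Camera axes: x right, y down, z forward; pixel columns grow to the right and rows downward; lengths in m; the calibration is good to about 2 mm. A picture is of the moment at which its call begins. get_calibration takes no time and is no camera call.
- job.hand_in(): hands the job in; it is judged then, once.
The state is a dict: "t": time; "qpos": joint angles; "joint_vel": joint speeds; "tau": joint torques, N m; "tool_pos": TCP position; "orientation": TCP orientation; "ft_force": force on the tool from outside, world axes, zero at the start; "ft_torque": the same for the moment, N m; "gripper_width": opening from 0.0 (shut) to 1.0 (fully open); "grip_force": force on a finger pad.
Only numpy, scipy, OpenCV 4.12 (cv2) and the standard library are available. Lean on these libraries where they do the work, as an engineer would, in place of code of your own. Each camera call takes 0.05 s, during which the arm holds its last target. There are 200 camera calls.

## Task

Two bench supply units stand on the desk; work only the one whose lever ends in a round ball. With the fingertips push its lever away from you, past the first notch and on to its second, far stop (it snaps home by itself over the last stretch and stays there), and only then press that unit's push button right down and let it come up again. Only push and press: grip and lift nothing, do not ram the lever into its stop, and leave the other unit (bar-shaped grip) and all the loose things alone.

Things in the scene. Friction and masses are not known exactly. Their poses are not given: they have to be found in the camera images.
- ball_unit: Grey desk unit, fixed; origin on the desk under the lever pivot, x along the lever slot away from the robot (yaw within 0.45 rad), z up. Body x -100..+80, y -55..+55, z 0..48 mm. A dark hump (radius 50, 60 wide, top z 75 mm) holds the slot; three pairs of light marks: near stop, first notch, far stop. Button at x -74 mm. To be worked; left or right.
- ball_lever (a joint): Lever with the ball grip, rad. 0 near stop, leaning to the robot; 0.45 first notch, upright; 0.90 second stop (hard), leaning away. Sprung detents hold it at these three; leaving one takes up to about 10 N at the grip. Let go past 0.72 it draws itself to the second stop and stays; let go between 0.25 and 0.65 it falls into the notch. Fingers on lever over 35 N = rammed or gripped.
- ball_pivot (a point): Pivot of that lever: 25 mm above the desk at the unit's origin, axis along the unit's y. With joint value q the ball's centre lies in the unit's frame at x = 110*sin(q-0.45), y = 0, z = 25+110*cos(q-0.45) mm (z 124 at either stop, 135 at the notch)
- ball_grip (a point): Centre of the black ball, 28 mm diameter, at the end of the lever's steel rod (10 mm diameter)
- ball_button (a joint): travel (m) of the ball unit's push button: 0 up, 0.006 fully down; counts as pressed beyond 0.004; a spring brings it up; fully down takes 5 N
- ball_button_top (a point): middle of the top face of the ball unit's push button (round, 26 mm diameter), which moves straight down. Top at z = 70 mm when up; its collar is 42 mm wide, top at z = 60. It lies under the lever while this leans toward the robot and is free from above when the lever is at its second stop
- bar_unit: Grey desk unit, fixed; origin on the desk under the lever pivot, x along the lever slot away from the robot (yaw within 0.45 rad), z up. Body x -100..+80, y -55..+55, z 0..48 mm. A dark hump (radius 50, 60 wide, top z 75 mm) holds the slot; three pairs of light marks: near stop, first notch, far stop. Button at x -74 mm. Leave alone: its lever ends in a cross bar.
- bar_lever (a joint): Angle (rad) of the other unit's lever, which ends in a black cross bar 64 mm long (along the unit's y) and 16 mm thick; works the same way and stays at its near stop, 0
- bar_button (a joint): travel (m) of the other unit's push button, not to be pressed
- pen: black pen, 13x111x11 mm, lying between the two units; origin at the middle of its underside. Loose; leave alone
- tape: roll of black tape lying flat, 53x51x19 mm, between the units on the robot's side; origin at the middle of its underside. Loose; leave alone
- bit_box: small closed beige box, 57x86x28 mm, between and behind the units; origin at the middle of its underside. Loose; leave alone
- drive: flat black portable drive, 116x80x14 mm, right of the units; origin at the middle of its underside. Loose; leave alone
- cup: white mug, 82x114x91 mm, right of the units; origin at the middle of its underside. Loose; leave alone

How it is judged:
By the outcome, as a careful person would: the job done as asked, in the order asked, and still so for the second after the job is handed in, with the robot touching nothing.
It also fails if it takes over 40 s, if anything falls off the work surface, if the arm or the gripper's body presses on something with over 40 N, if the wrist force passes 120 N, or if a joint passes its speed limit or range.

## Working session

There is one attempt and no reset: what is moved stays moved. The work goes in short steps, Python scripts to look and compute and a tool call to move; the robot and the scene stay as the last step left them, time stands still between calls to the robot, and variables do not carry over. Pictures are saved under pics/ and viewed, at most 10 in all, crops included, and the job is handed in when it is done.

Besides the shell and the picture viewer there is one more tool, called in YAML: its name, and indented under it one key for each argument. jog_arm: Moves the arm, as the interface text tells. Its arguments: {"type":"object","properties":{"slide":{"type":"array"},"turn":{"type":"array"},"jaw":{"type":"number"}},"required":["slide","turn"]}

```bash
mkdir -p pics; cat > h.py <<'E'
import numpy as np, cv2
from station import monitor, read_camera, get_calibration, job
def world(name,u,v,d):
    c=get_calibration(name);R=cv2.Rodrigues(np.array(c["rvec"],float))[0]
    p=np.array([(u-c["cx"])/c["fx"]*d,(v-c["cy"])/c["fy"]*d,d])
    return R.T@(p-np.array(c["tvec"],float).ravel())
def cloud(name,depth):
    c=get_calibration(name);R=cv2.Rodrigues(np.array(c["rvec"],float))[0]
    v,u=np.mgrid[:420,:560]
    p=np.stack([(u-c["cx"])/c["fx"]*depth,(v-c["cy"])/c["fy"]*depth,depth],-1)
    return (p-np.array(c["tvec"],float).ravel())@R
def snap(n,f):
    p,d=read_camera(n);cv2.imwrite(f"pics/{f}.png",p[:,:,::-1]);np.save(f"pics/{f}.npy",d);return p,d
E
python3 - <<'E'
from h import *
for n in("top","side"):snap(n,n+"0")
s=monitor.read_state();print(s["t"],s["tool_pos"],s["orientation"],s["ft_force"])
E
```

```text
0.1 [ 0.29002374 -0.66405774  0.25250156] [ 9.78874084e-01  2.04462835e-01 -2.03841036e-04 -6.59836052e-04] [ 0.04567899  0.20756061 -0.43570806]
```

View pics/top0.png

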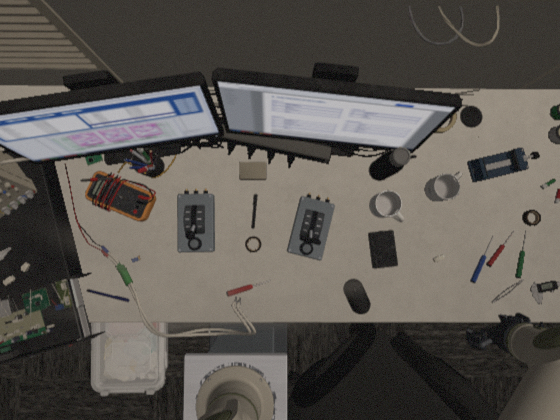

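View pics/side0.png

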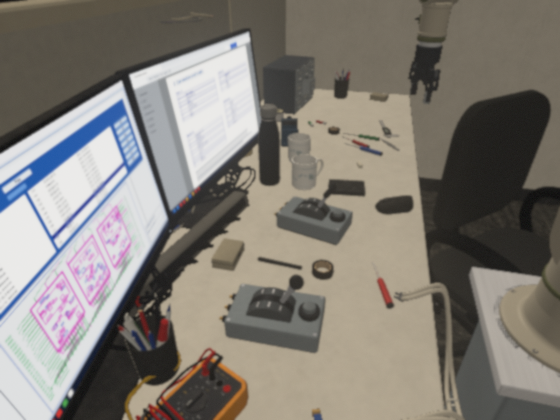

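```bash
python3 - <<'E'
from h import *
t=cv2.imread("pics/top0.png");s=cv2.imread("pics/side0.png")
a=cv2.resize(t[180:265,165:345],(800,378),interpolation=3)
cv2.imwrite("pics/c1.png",a)
b=cv2.resize(s[255:355,215:345],(780,600),interpolation=3);cv2.imwrite("pics/c2.png",b)
d=np.load("pics/top0.npy");P=cloud("top",d)
for nm,u0,u1 in(("left",165,225),("right",280,345)):
    Q=P[180:265,u0:u1].reshape(-1,3)
    m=(abs(Q[:,2]-.048)<.004);r=cv2.minAreaRect((Q[m,:2]*1000).astype(np.float32));print(nm,r,m.sum())
    m=Q[:,2]>.1;print(Q[m].round(3))
c=get_calibration("top");print(c)
E
```

```text
left ((560.98486328125, 121.72757720947266), (179.2887725830078, 110.600830078125), 1.1451849937438965) 1143
[[ 0.514 -0.121  1.362]
 [ 0.514 -0.121  1.362]
 [ 0.514 -0.121  1.362]
 [ 0.514 -0.121  1.362]
 [ 0.514 -0.121  1.362]
 [ 0.514 -0.121  1.362]
 [ 0.514 -0.121  1.362]
 [ 0.514 -0.121  1.362]
 [ 0.514 -0.121  1.362]
 [ 0.514 -0.121  1.362]
 [ 0.514 -0.121  1.362]
 [ 0.514 -0.121  1.362]
 [ 0.514 -0.121  1.362]
 [ 0.538  0.124  0.109]
 [ 0.538  0.12   0.114]
 [ 0.538  0.118  0.109]
 [ 0.535  0.125  0.132]
 [ 0.535  0.123  0.129]
 [ 0.535  0.119  0.136]
 [ 0.514 -0.121  1.362]
 [ 0.535  0.115  0.127]
 [ 0.535  0.115  0.109]
 [ 0.532  0.132  0.128]
 [ 0.532  0.128  0.13 ]
 [ 0.532  0.124  0.137]
 [ 0.532  0.123  0.131]
 [ 0.532  0.119  0.134]
 [ 0.532  0.116  0.135]
 [ 0.532  0.113  0.135]
 [ 0.532  0.112  0.128]
 [ 0.529  0.131  0.133]
 [ 0.529  0.127  0.137]
 [ 0.529  0.124  0.139]
 [ 0.529  0.121  0.137]
 [ 0.529  0.118  0.14 ]
 [ 0.529  0.116  0.134]
 [ 0.529  0.114  0.131]
 [ 0.529  0.111  0.13 ]
 [ 0.529  0.109  0.126]
 [ 0.514 -0.121  1.362]
 [ 0.526  0.134  0.131]
 [ 0.52
[... 4711 characters left out ...]
132]
 [ 0.501 -0.244  0.134]
 [ 0.501 -0.247  0.133]
 [ 0.501 -0.25   0.133]
 [ 0.501 -0.253  0.13 ]
 [ 0.498 -0.236  0.13 ]
 [ 0.498 -0.239  0.128]
 [ 0.498 -0.242  0.127]
 [ 0.498 -0.245  0.128]
 [ 0.498 -0.247  0.131]
 [ 0.498 -0.251  0.128]
 [ 0.498 -0.254  0.12 ]
 [ 0.495 -0.248  0.129]
 [ 0.514 -0.121  1.362]
 [ 0.514 -0.121  1.362]
 [ 0.514 -0.121  1.362]
 [ 0.514 -0.121  1.362]
 [ 0.514 -0.121  1.362]
 [ 0.514 -0.121  1.362]
 [ 0.514 -0.121  1.362]
 [ 0.514 -0.121  1.362]]
{'fx': 427.34735545511376, 'fy': 427.34735545511376, 'cx': 280.5786507979951, 'cy': 204.9974579126401, 'rvec': array([ 2.19249472, -2.1879681 ,  0.09934615]), 'tvec': array([-0.14263092,  0.6150474 ,  1.31693375])}
```

View pics/c1.png

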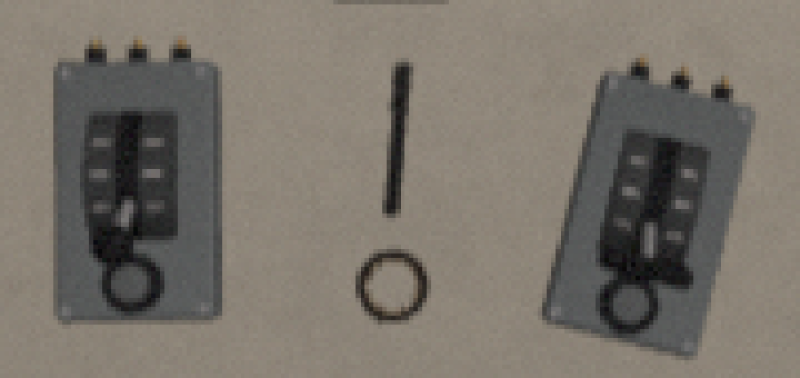

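View pics/c2.png

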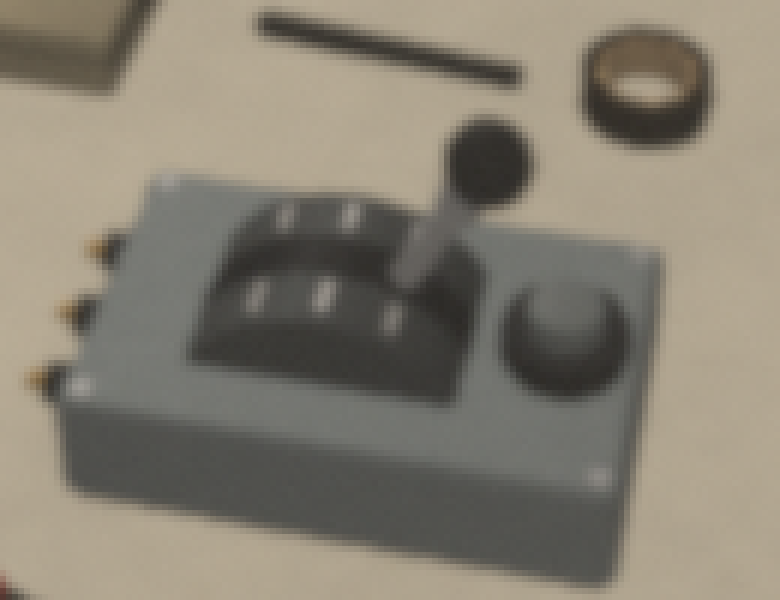

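The top crop shows the ball unit on the left: ball near (110,243), button ring near (132,285). The side crop shows its ball at (488,162), with the lever at the near stop. The unit's origin is about (571,122) mm with yaw about 1°, and the ball is at about (523,121). The measured ball top of 138 mm fits that.

jog_arm:
  slide:
    - [0, 0, 0]
    - [0, 0, 0]
    - [0, 0, 0]
    - [0, 0, 0]
  turn: [7.5, 7.5, 7.5, 0]
  jaw: 1

```text
t: 0.6
tool_pos: [0.2903, -0.6641, 0.2528]
orientation: [1.0, 0.01, -0.0, -0.0]
ft_force: [0.3, -0.8, -0.2]
gripper_width: 0.143
grip_force: 0.0
```

jog_arm:
  slide:
    - [40, -39, 0]
    - [40, -39, 0]
    - [40, -39, 0]
    - [40, -39, 0]
    - [40, -39, 0]
    - [40, -39, 0]
    - [0, -39, 0]
    - [0, -39, 0]
    - [0, -39, 0]
    - [0, -39, 0]
    - [0, -39, 0]
    - [0, -39, 0]
    - [0, -39, 0]
    - [0, -39, 0]
    - [0, -39, 0]
    - [0, -39, 0]
    - [-11, -39, 0]
    - [-11, -39, 0]
    - [-11, -39, 0]
    - [-11, -39, 0]
  turn: [0, 0, 0, 0, 0, 0, 0, 0, 0, 0, 0, 0, 0, 0, 0, 0, 0, 0, 0, 0]

```text
t: 3.1
tool_pos: [0.4708, 0.1204, 0.2533]
orientation: [1.0, 0.011, 0.0, 0.0]
ft_force: [0.6, 0.8, 0.4]
gripper_width: 0.001
grip_force: 0.0
```

jog_arm:
  slide:
    - [0, 0, 20]
    - [0, 0, 20]
    - [0, 0, 20]
    - [0, 0, 20]
    - [0, 0, 0]
    - [0, 0, 0]
  turn: [0, 0, 0, 0, 0, 0]

```text
t: 3.85
tool_pos: [0.4715, 0.1192, 0.1737]
orientation: [1.0, 0.01, 0.0, -0.0]
ft_force: [-0.3, -0.1, -0.0]
gripper_width: -0.003
grip_force: 0.0
```

```bash
python3 - <<'E'
from h import *
p,d=snap("side","side1")
cv2.imwrite("pics/c3.png",cv2.resize(p[180:360,180:420,::-1],(800,600),interpolation=3))
s=monitor.read_state();print(s["t"],s["tool_pos"],s["orientation"],s["ft_force"])
c=get_calibration("side")
for o in (.022,.035):
  q=np.array(s["tool_pos"])-[0,0,o];u=cv2.projectPoints(q[None],c["rvec"],c["tvec"],np.array([[c["fx"],0,c["cx"]],[0,c["fy"],c["cy"]],[0,0,1]]),None)[0].ravel();print(o,(u-[180,180])*10/3)
E
```

```text
3.9 [0.47162336 0.11932913 0.17397155] [ 9.99949195e-01  1.00674545e-02  4.66701493e-04 -1.87374163e-04] [ 0.19637705 -0.93489963  0.62278941]
0.022 [480.01474145 314.15740248]
0.035 [478.54110726 332.47403717]
```

View pics/c3.png

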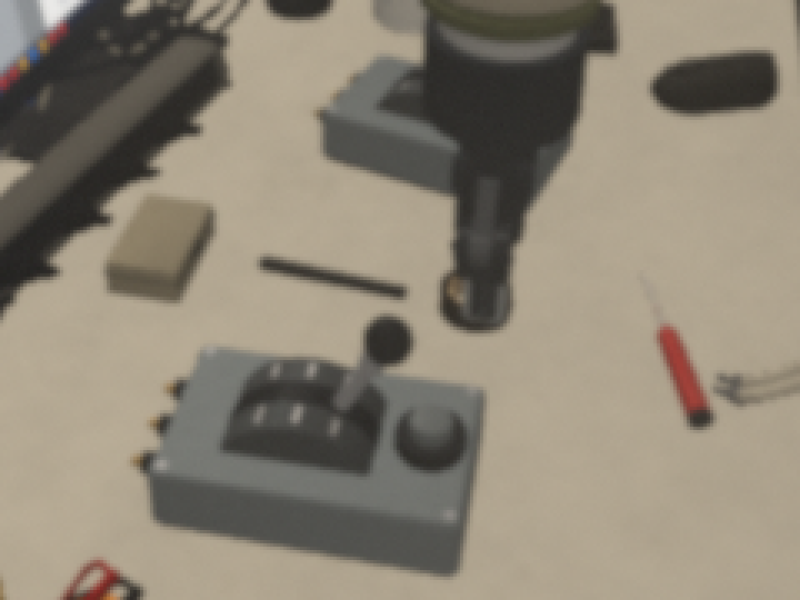

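The side crop shows the fingertips near (487,315), which fits 22 mm ahead of the TCP, standing clear on the robot side of the ball at (388,340). Next I lower to ball height and push gently.

jog_arm:
  slide:
    - [0, 0, 20]
    - [0, 0, 19]
    - [0, 0, 0]
    - [5, 0, 0]
    - [5, 0, 0]
    - [5, 0, 0]
    - [5, 0, 0]
    - [4, 0, 0]
    - [4, 0, 0]
    - [4, 0, 0]
    - [4, 0, 0]
  turn: [0, 0, 0, 0, 0, 0, 0, 0, 0, 0, 0]

```text
t: 5.28
tool_pos: [0.5036, 0.1198, 0.1339]
orientation: [1.0, 0.01, -0.004, 0.001]
ft_force: [-11.6, 1.6, 10.0]
gripper_width: -0.001
grip_force: 6.1
```

jog_arm:
  slide:
    - [4, 0, 0]
    - [4, 0, 0]
    - [4, 0, 0]
    - [4, 0, 0]
    - [4, 0, 0]
  turn: [0, 0, 0, 0, 0]

```text
t: 5.9
tool_pos: [0.5279, 0.1203, 0.1342]
orientation: [1.0, 0.01, 0.0, -0.0]
ft_force: [0.2, -0.6, 0.2]
gripper_width: 0.002
grip_force: 0.0
```

jog_arm:
  slide:
    - [4, 0, 0]
    - [4, 0, 0]
    - [4, 0, 0]
    - [4, 0, 0]
    - [4, 0, 0]
    - [4, 0, 0]
  turn: [0, 0, 0, 0, 0, 0]

```text
t: 6.65
tool_pos: [0.5506, 0.1207, 0.1342]
orientation: [1.0, 0.01, -0.001, 0.0]
ft_force: [-5.2, 0.3, 3.5]
gripper_width: -0.001
grip_force: 2.3
```

jog_arm:
  slide:
    - [4, 0, 0]
    - [4, 0, 0]
    - [4, 0, 0]
    - [4, 0, 0]
    - [4, 0, 0]
  turn: [0, 0, 0, 0, 0]

```text
t: 7.28
tool_pos: [0.5709, 0.1212, 0.134]
orientation: [1.0, 0.01, -0.001, 0.0]
ft_force: [-2.4, -0.0, -1.1]
gripper_width: -0.0
grip_force: 0.9
```

jog_arm:
  slide:
    - [3, 0, 0]
    - [3, 0, 0]
    - [0, 0, 0]
    - [0, 0, 0]
  turn: [0, 0, 0, 0]

```text
t: 7.78
tool_pos: [0.5773, 0.1212, 0.1343]
orientation: [1.0, 0.01, 0.0, 0.0]
ft_force: [0.2, -0.0, -0.5]
gripper_width: -0.0
grip_force: 0.0
```

```bash
python3 - <<'E'
from h import *
p,d=snap("side","side2")
cv2.imwrite("pics/c4.png",cv2.resize(p[180:360,180:420,::-1],(800,600),interpolation=3))
E
```

```text
(no output)
```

View pics/c4.png

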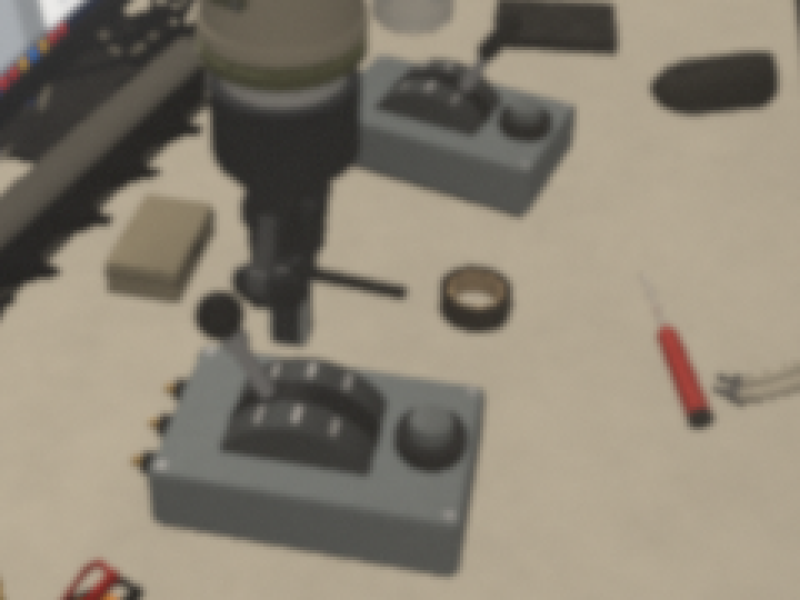

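The side crop shows the lever leaning away at the far stop, with its ball at (220,315) and the fingers at (290,330) clear of it. The bar unit is untouched. Next is the button.

jog_arm:
  slide:
    - [-10, 0, 0]
    - [-20, 0, 0]
    - [-20, 0, 0]
    - [-20, 0, 0]
    - [-10, 0, 0]
    - [0, 0, 10]
    - [0, 0, 10]
    - [0, 0, 10]
    - [0, 0, 5]
    - [0, 0, 3]
    - [0, 0, 0]
    - [0, 0, 0]
  turn: [0, 0, 0, 0, 0, 0, 0, 0, 0, 0, 0, 0]

```text
t: 9.32
tool_pos: [0.4973, 0.1197, 0.0965]
orientation: [1.0, 0.01, 0.0, -0.0]
ft_force: [0.6, 0.2, -0.6]
gripper_width: 0.002
grip_force: 0.0
```

jog_arm:
  slide:
    - [0, 0, 2]
    - [0, 0, 2]
    - [0, 0, 2]
    - [0, 0, 1]
    - [0, 0, 0]
  turn: [0, 0, 0, 0, 0]

```text
t: 9.95
tool_pos: [0.4973, 0.1197, 0.0893]
orientation: [1.0, 0.01, 0.0, -0.0]
ft_force: [0.2, 0.6, 4.3]
gripper_width: 0.003
grip_force: 1.5
```

jog_arm:
  slide:
    - [0, 0, 1]
    - [0, 0, 1]
    - [0, 0, 1]
    - [0, 0, 0]
  turn: [0, 0, 0, 0]

```text
t: 10.45
tool_pos: [0.4973, 0.1198, 0.0863]
orientation: [1.0, 0.01, 0.0, -0.0]
ft_force: [0.5, 0.2, 5.5]
gripper_width: -0.002
grip_force: 2.4
```

jog_arm:
  slide:
    - [0, 0, 1]
    - [0, 0, 0.5]
    - [0, 0, 0]
  turn: [0, 0, 0]

```text
t: 10.82
tool_pos: [0.4973, 0.1197, 0.0858]
orientation: [1.0, 0.01, 0.0, -0.0]
ft_force: [-3.8, 0.3, 21.2]
gripper_width: 0.003
grip_force: 10.4
```

Force jumped to 21 N at z = 64 mm, so the button is on its bottom stop. I release it and retreat.

jog_arm:
  slide:
    - [0, 0, -3]
    - [0, 0, -6]
    - [0, 0, -15]
    - [0, 0, -30]
    - [0, 0, -30]
    - [0, 0, -30]
    - [-10, 0, -30]
    - [-10, 0, 0]
    - [0, 0, 0]
    - [0, 0, 0]
  turn: [0, 0, 0, 0, 0, 0, 0, 0, 0, 0]

```text
t: 12.08
tool_pos: [0.4771, 0.1192, 0.2282]
orientation: [1.0, 0.01, -0.001, 0.0]
ft_force: [-0.3, -0.9, 0.1]
gripper_width: 0.003
grip_force: 0.0
```

```bash
python3 - <<'E'
from h import *
p,d=snap("side","side3")
cv2.imwrite("pics/c5.png",cv2.resize(p[180:360,180:420,::-1],(800,600),interpolation=3))
E
```

```text
(no output)
```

View pics/c5.png

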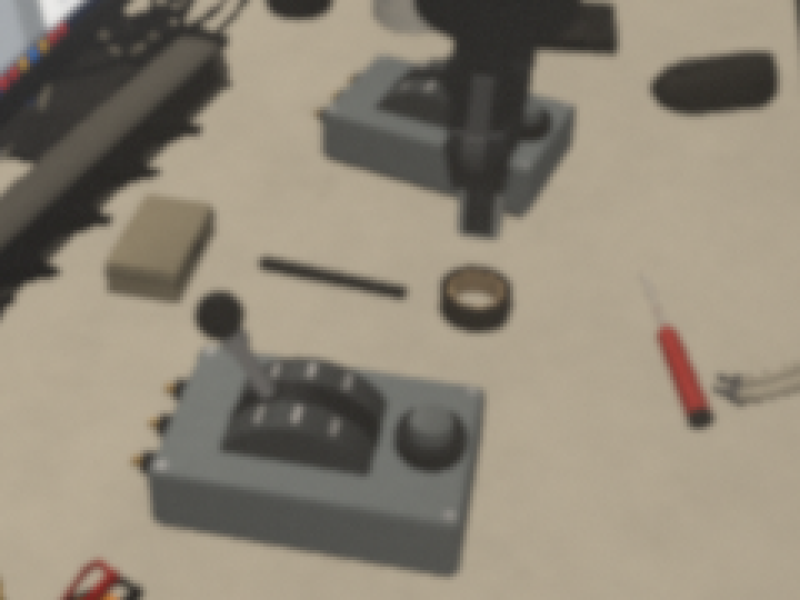

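The side crop shows the lever still at the far stop with its ball at (220,315), the button up again at (432,430), and the gripper clear of everything. I'm handing in.

```bash
python3 -c "
from station import job
print(job.hand_in())"
```

```text
the job is handed in; nothing more can be done
None
```

I pushed the ball unit's lever to its far stop, then pressed its button to the bottom and let it come back up, and handed the job in with the gripper clear at about 12 s; the hand-in gave no verdict.

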